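# Open the craft chest and put the copper paint jar away

### The arm

A 6-joint arm with a two-finger parallel gripper is mounted at the origin on the work surface. World frame = base frame: x ahead of the robot, y to its left, z up, the work surface at z = 0. Lengths are in m, angles in rad, forces in N, time in s.
With the tool pointing down it reaches from about 0.25 to 0.725 m from the base axis. Payload 4 kg.
Tool frame: the origin (TCP) lies on the centre line of the jaws, within the pads' length; the fingertips stand 17 mm ahead of it and the grasp point (between the pads) lies 2 mm behind it; y points along the fingers, z is the direction in which the jaws open and shut, and the axes are right-handed (so a half turn about y gives the same grasp; the last joint's range is limited). The gripper opens to 85 mm and grips with 20 to 120 N. Pads are 22 mm wide; open, the fingers measure 114 mm over their backs; the gripper's body (76 mm by 85 mm) begins 54 mm behind the grasp point. The pads swing forward as they close: fully open they stand 13 mm farther back than shut.
Start: joints at [1.275, 0.241, 0.005, 1.335, 0, 1.571], TCP at [0.146, 0.478, 0.248] pointing down, gripper open.
Joint ranges: [-2.72, 2.72], [-1.05, 1.87], [-1.09, 1.28], [-1.99, 2.15], [-1.42, 1.44], [-3.14, 3.14]. Speed limits (rad/s): [2.79, 2.79, 3.14, 3.14, 3.14, 3.14].

### API

Orientations are given as a 3x3 rotation matrix whose columns are the frame's x, y, z axes.
In Python, from rig import manip gives the robot as it stands.
- The arm moves only by the tool move_arm, never from a script. Its argument "moves" is text: rows parted by semicolons, each of 5 numbers parted by spaces: the shift along the tool's x, y, z in mm, then the turn about the tool's y in rad, then the opening, from 0 (shut) to 1 (fully open). A call has 1 to 20 rows; each row is the pose to reach, as a shift and turn from the pose commanded when the call began, along the tool's axes at that moment; what a row does not reach only later rows make up. A row lasts 1/12 s, in which the tool goes at most 41.7 mm and 7.16 degrees, less where a joint would pass 70% of its speed; a pose out of reach is approached as far as the arm can. A call with a gripper value outside its range is refused whole. The fingers move at their own pace and stop on an object; "force" is the grip in N (left out, the last holds). Time passes only in rows, so rows that repeat a pose let the fingers close. It gives the time, the measured TCP pose, the force and the opening at its end, in the units of the state.
- manip.get_obs(): the state, without advancing time (a new reading comes with each control period).
- manip.get_image(name): name is "scene" or "side" or "wrist"; returns a dict with "image" (400x640x3 uint8, red, green, blue), "camera_matrix" (3x3 intrinsics, pixels), "camera_from_world" (4x4, takes a point from world to camera coordinates). Camera axes: x right, y down, z forward; pixel columns grow to the right and rows downward; lengths in m; the calibration is good to about 2 mm. A picture is of the moment at which its call begins. There is no depth.
- manip.close_job(): hands the job in, once; it reports no verdict.
The state is a dict: "t": time; "joints": joint angles; "dq": joint speeds; "joint_efforts": joint torques, N m; "position": TCP position; "ee_rot": TCP orientation; "ft_force": force on the tool from outside, world axes, zero at the start; "ft_torque": the same for the moment, N m; "grip_width": opening from 0.0 (shut) to 1.0 (fully open).
Only numpy, scipy, OpenCV 4.12 (cv2) and the standard library are available. Lean on these libraries where they do the work, as an engineer would, in place of code of your own. Each camera call takes 0.05 s, during which the arm holds its last target.

### The job

Swing the lid of the wooden craft chest up by its steel bar, past its balance point, and let it down gently until it rests open on the rubber bumper behind the chest and stays there by itself with your hand off it; it must not drop onto the bumper or be pressed hard against it, and how far back the bumper stands is different every time. Then set the copper-coloured paint jar down gently inside the chest, standing upright, and leave the lid open. Leave the blue jar, the round leaf box and the bark piece where they are.

Things in the scene. Friction and masses are not known exactly. Their poses are not given: they have to be found in the camera images.
- chest: Open-topped light-wood chest, fixed to the table, outside 150 (x) by 220 (y) by 80 mm high, walls and floor 6 mm thick; origin at the centre of its underside, on the table. Its +x axis points from the front (lid bar side) to the rear (hinge and bumper side), y runs along the hinge, z up.
- lid (a joint): Lid angle in rad: 0 closed (level), grows as it opens up and to the rear. Hinge swings freely, lid 0.27 to 0.48 kg: below about 1.55 it falls shut, beyond it falls open. It meets the rigid bumper anywhere between 1.80 and 2.10: different each time, not reported, to be felt. Faster than 1.3 rad/s counts as dropped; let go 0.1 rad short of the bumper it can get faster.
- lid_panel: The lid's brown wooden panel, 150 by 220 by 10 mm; origin on the hinge line at its middle, at the underside. Closed, it extends from there along -x of the chest. More than 30 N on it from anything is too hard; the bumper meets it 70 to 80 mm from the hinge, so that is about 11 N of push at the bar.
- lid_bar (a point): Middle of the lid's pull bar: round steel, 10 mm thick, 90 mm long, parallel to the hinge, 50 mm out in front of the panel's edge on two 10 mm arms, in the plane of the lid; 45 mm open between bar and panel. Its axes turn with the lid (chest axes when closed). Pinched from above with pads facing along the chest's x, it turns between the pads while the lid swings from closed to open.
- lid_hinge (a point): Middle of the hinge line, along the chest's rear top edge, 80.5 mm above the table; closed, the bar's centre lies 200 mm in front of it and 5 mm higher.
- bracket_top (a point): Top of the 44 mm wide upright steel bracket behind the chest (98 mm behind its rear wall), 165 mm above the table. It carries the rubber bumper, a black 20 mm ball on a screw pointing towards the lid, 150 mm above the table; the screw is set anew each time.
- copper_jar_center (a point): Centre of the copper-coloured, closed paint jar with a white cap: round, upright, 44 mm diameter, 60 mm high, 0.1 to 0.16 kg, standing on the table; z is its axis, upward.
- blue_jar_center (a point): Centre of the dark-blue jar of the same size with a white cap; not to be moved.
- leaf_box: Round open light-wood box holding leaves, 110 mm diameter, 36 mm high; origin at the centre of its underside; not to be moved.
- bark: Grey-blue painted bark slab, 60 by 170 by 28 mm; origin at the centre of its underside; not to be moved.
There are look-alikes about, which are no part of the job. Leave any green or red look-alike of the part that bears copper_jar_center alone.

How it is judged:
By the outcome, as a careful person would: the job done as asked, in the order asked, and still so for the second after the job is handed in, with the robot touching nothing.
It also fails if it takes over 72 s, if anything falls off the work surface, if the arm or the gripper's body presses on something with over 40 N, if the wrist force passes 120 N, or if a joint passes its speed limit or range.

## Working session

There is one attempt and no reset: what is moved stays moved. The work goes in short steps, Python scripts to look and compute and a tool call to move; the robot and the scene stay as the last step left them, time stands still between calls to the robot, and variables do not carry over. Pictures are saved under pics/ and viewed, and the job is handed in when it is done.

Besides the shell and the picture viewer there is one more tool, called after "Emit:" as name(argument=value, ...) on one line, values as JSON. move_arm: Moves the arm, as the interface text tells. Its arguments: {"type":"object","properties":{"moves":{"type":"string"},"force":{"type":"number"}},"required":["moves"]}

```bash
mkdir -p pics; cat > h.py <<'E'
import numpy as np, cv2
from rig import manip
def snap(n,tag):
    d=manip.get_image(n); cv2.imwrite(f'pics/{tag}.png',d['image'][:,:,::-1])
    np.savez(f'{tag}.npz',im=d['image'],K=d['camera_matrix'],T=d['camera_from_world']); return d
def load(tag):
    d=np.load(f'{tag}.npz'); return d['im'],d['K'],d['T']
def ray(K,T,u,v):
    R=T[:3,:3];c=-R.T@T[:3,3]; return c,R.T@np.linalg.inv(K)@np.array([u,v,1.])
def onz(tag,u,v,z):
    im,K,T=load(tag);c,d=ray(K,T,u,v); return c+d*(z-c[2])/d[2]
def proj(tag,p):
    im,K,T=load(tag);q=K@(T[:3,:3]@np.array(p)+T[:3,3]); return q[:2]/q[2]
def tri(obs):
    A=np.zeros((3,3));b=np.zeros(3)
    for tag,u,v in obs:
        im,K,T=load(tag);c,d=ray(K,T,u,v);d/=np.linalg.norm(d);P=np.eye(3)-np.outer(d,d);A+=P;b+=P@c
    return np.linalg.solve(A,b)
E
python3 - <<'E'
from h import *
for n in ('scene','side','wrist'):
    d=snap(n,n+'0'); T=d['camera_from_world']; print(n,-T[:3,:3].T@T[:3,3])
o=manip.get_obs(); print({k:np.round(v,3).tolist() for k,v in o.items()})
E
```

```text
scene [ 1.0186017  -0.44530851  1.02225484]
side [-0.28439985 -0.80218679  0.82722042]
wrist [0.07696211 0.49976514 0.37269677]
{'t': 0.15, 'joints': [1.275, 0.241, 0.004, 1.335, -0.0, 1.571], 'dq': [0.001, -0.002, 0.004, -0.001, 0.0, -0.0], 'joint_efforts': [0.001, -37.264, 25.264, 0.012, 0.0, -0.0], 'position': [0.146, 0.478, 0.248], 'ee_rot': [[0.957, -0.0, 0.292], [-0.292, -0.002, 0.957], [0.0, -1.0, -0.002]], 'ft_force': [-0.131, -0.319, -0.132], 'ft_torque': [-0.014, 0.031, -0.01], 'grip_width': 0.998}
```

View pics/scene0.png

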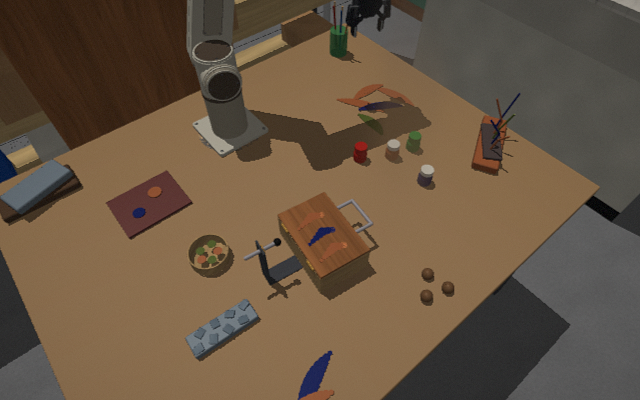

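View pics/side0.png

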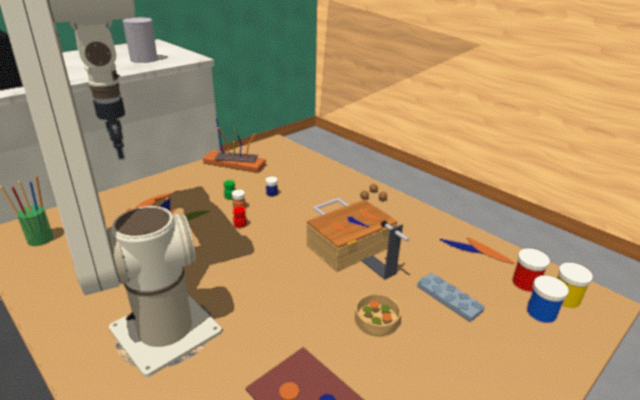

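View pics/wrist0.png

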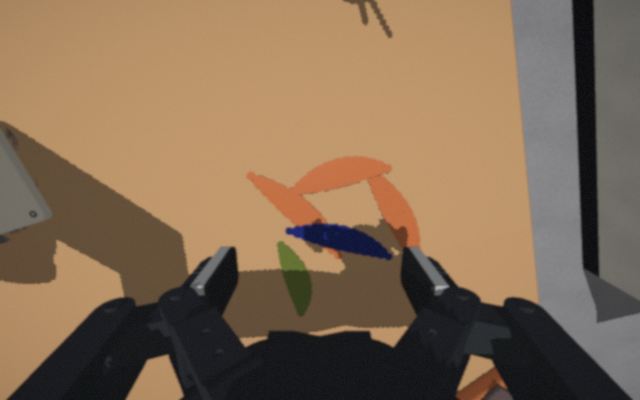

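```bash
python3 - <<'E'
import cv2,numpy as np
a=cv2.imread('pics/scene0.png');b=cv2.imread('pics/side0.png')
cv2.imwrite('pics/c1.png',cv2.resize(a[175:295,235:395],None,fx=5,fy=5,interpolation=cv2.INTER_CUBIC))
cv2.imwrite('pics/c2.png',cv2.resize(b[185:285,295:425],None,fx=6,fy=6,interpolation=cv2.INTER_CUBIC)[:600,:800])
c=np.hstack([cv2.resize(a[125:195,345:445],None,fx=4,fy=4),cv2.resize(b[165:235,200:300],None,fx=4,fy=4)])
cv2.imwrite('pics/c3.png',c)
E
```

```text
(no output)
```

View pics/c1.png

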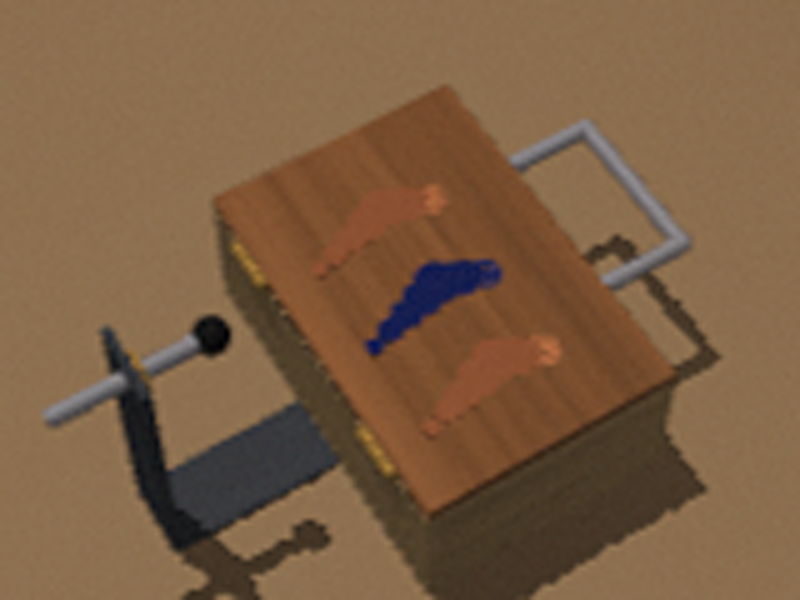

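View pics/c2.png

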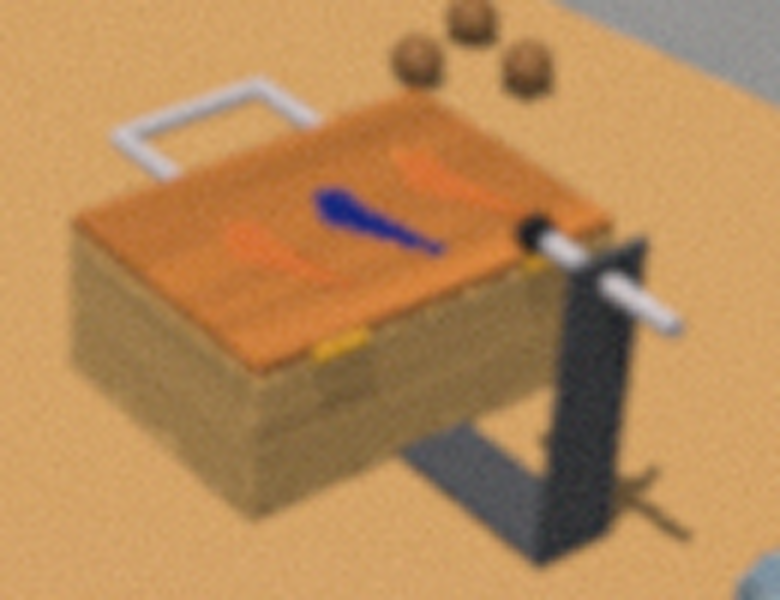

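View pics/c3.png

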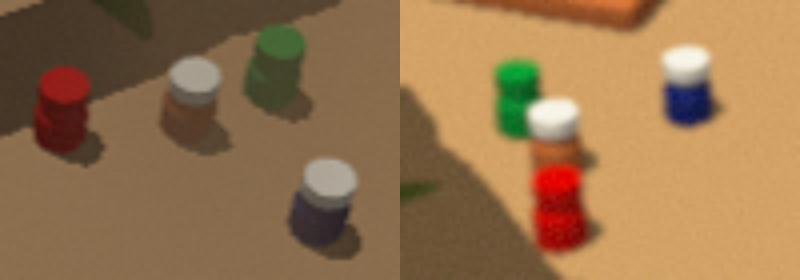

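```bash
python3 - <<'E'
from h import *
np.set_printoptions(precision=4,suppress=True)
S=[('A front',447,88,.0905),('B front',672,380,.0905),('A rear',215,202,.0905),('B rear',430,515,.0905),('barA',585,127,.0855),('barB',685,240,.0855)]
P={}
for n,u,v,z in S: P[n]=onz('scene0',235+u/5,175+v/5,z); print(n,P[n])
Q={}
for n,u,v,z in [('A front',75,220,.0905),('B front',418,90,.0905),('A rear',258,370,.0905),('B rear',612,218,.0905),('barA',120,135,.0855),('barB',260,82,.0855)]:
    Q[n]=onz('side0',295+u/6,185+v/6,z); print('side',n,Q[n])
print('ball',tri([('scene0',235+211/5,175+335/5),('side0',295+535/6,185+233/6)]))
print('jar scene',onz('scene0',393.6,143.7,.06),'side',onz('side0',238.3,193,.06),tri([('scene0',393.6,143.7),('side0',238.3,193)]))
for n,s in (('red',(361,145.5)),('green',(414.8,135.5)),('blue',(427.3,170))): print(n,onz('scene0',*s,.06))
print('bluebside',onz('side0',271.5,181,.06))
for D in (P,Q):
    f=(D['A rear']+D['B rear'])/2; g=(D['A front']+D['B front'])/2
    x=f-g;h=D['A rear']-D['B rear'];print('len',np.linalg.norm(x),np.linalg.norm(h),'ang x',np.arctan2(x[1],x[0]),'ang y',np.arctan2(h[1],h[0])+np.pi/2, 'hinge',f, 'bar',(D['barA']+D['barB'])/2)
E
```

```text
A front [0.473  0.0276 0.0905]
B front [ 0.6889 -0.0047  0.0905]
A rear [ 0.4531 -0.1184  0.0905]
B rear [ 0.6684 -0.1472  0.0905]
barA [0.5398 0.0717 0.0855]
barB [0.6295 0.0622 0.0855]
side A front [0.469  0.0194 0.0905]
side B front [ 0.6854 -0.0085  0.0905]
side A rear [ 0.4485 -0.1244  0.0905]
side B rear [ 0.6651 -0.1527  0.0905]
side barA [0.5439 0.0678 0.0855]
side barB [0.6354 0.0578 0.0855]
ball [ 0.5522 -0.1887  0.1511]
jar scene [0.4445 0.3388 0.06  ] side [0.4447 0.3321 0.06  ] [0.4459 0.3363 0.0597]
red [0.3845 0.2534 0.06  ]
green [0.4622 0.4181 0.06  ]
blue [0.5866 0.3383 0.06  ]
bluebside [0.5786 0.3255 0.06  ]
len 0.1456418165028436 0.2172302342254903 ang x -1.7099277320533106 ang y 4.579379063258599 hinge [ 0.5607 -0.1328  0.0905] bar [0.5846 0.0669 0.0855]
len 0.14542161320082755 0.2184598148396758 ang x -1.7111632026232981 ang y 4.582533921284899 hinge [ 0.5568 -0.1385  0.0905] bar [0.5896 0.0628 0.0855]
```

The copper jar is the one at scene (393,149) and side (238,200): copper body with a white cap. The other jars are red (361,152), green (414,142) and blue (427,175). The closed lid's bar corners are at scene (352,200) and (372,223). I'll go over the bar first.

Emit:
move_arm(moves="543 0 -267 -0.161 0.45;543 0 -267 -0.161 0.45;543 0 -267 -0.161 0.45;543 0 -267 -0.161 0.45;543 0 -267 -0.161 0.45;543 0 -267 -0.161 0.45;543 0 -267 -0.161 0.45;543 0 -267 -0.161 0.45;543 0 -267 -0.161 0.45;543 0 -267 -0.161 0.45;543 0 -267 -0.161 0.45;543 0 -267 -0.161 0.45;543 0 -267 -0.161 0.45;543 0 -267 -0.161 0.45;543 0 -267 -0.161 0.45;543 0 -267 -0.161 0.45;543 0 -267 -0.161 0.45;543 0 -267 -0.161 0.45;543 0 -267 -0.161 0.45", force=25)

```text
t: 1.73
position: [0.5865, 0.0655, 0.2482]
ee_rot: [[0.991, -0.001, 0.133], [-0.133, 0.0, 0.991], [-0.001, -1.0, 0.0]]
ft_force: [-0.3, -0.7, 0.4]
grip_width: 0.453
```

```bash
python3 - <<'E'
from h import *
snap('wrist','w1')
o=manip.get_obs(); print({k:np.round(v,3).tolist() for k,v in o.items()})
E
```

```text
{'t': 1.783, 'joints': [0.111, 0.423, 0.264, 1.412, 0.0, 0.245], 'dq': [0.006, -0.005, 0.001, -0.001, -0.001, 0.001], 'joint_efforts': [-0.394, -45.822, 25.585, -0.012, -0.017, 0.002], 'position': [0.586, 0.066, 0.248], 'ee_rot': [[0.991, -0.0, 0.133], [-0.133, 0.0, 0.991], [-0.0, -1.0, 0.0]], 'ft_force': [-0.917, -0.35, -0.61], 'ft_torque': [-0.006, 0.03, -0.008], 'grip_width': 0.454}
```

View pics/w1.png

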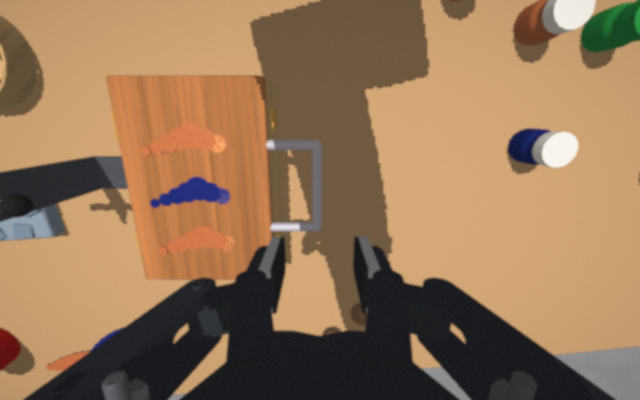

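The wrist view shows the bar's corners at about (318,145) and (318,228). The lid's front edge is at column 267, and its rear corners are at (107,77) and (147,279).

```bash
python3 - <<'E'
from h import *
np.set_printoptions(precision=4,suppress=True)
x=np.array([-.1348,-.9909,0]);y=np.array([.9909,-.1348,0])
a=onz('w1',318,145,.0855);b=onz('w1',318,227,.0855);print(a,b,np.linalg.norm(a-b),'yaw',np.arctan2((b-a)[1],(b-a)[0])-np.pi/2)
for p in((107,77),(147,279),(265,76),(267,240)): print(p,onz('w1',*p,.0905))
print('bar mid',(a+b)/2)
print('copper cap',onz('w1',569,9,.06),'blue',onz('w1',556,150,.06))
im,K,T=load('w1')
print('ball',onz('w1',14,206,.15),'tri',tri([('w1',14,206),('scene0',277.2,242),('side0',384.2,223.8)]),tri([('w1',14,206),('scene0',277.2,242)]))
E
```

```text
[0.5421 0.0708 0.0855] [0.6315 0.0587 0.0855] 0.09020591363894459 yaw -1.7053000655129904
(107, 77) [ 0.4526 -0.1176  0.0905]
(147, 279) [ 0.6675 -0.1471  0.0905]
(265, 76) [0.4716 0.0301 0.0905]
(267, 240) [0.6373 0.0006 0.0905]
bar mid [0.5868 0.0647 0.0855]
copper cap [0.4471 0.3314 0.06  ] blue [0.5853 0.3336 0.06  ]
ball [ 0.5523 -0.1903  0.15  ] tri [ 0.5522 -0.1888  0.1512] [ 0.552  -0.1875  0.1524]
```

Emit:
move_arm(moves="0 40 -1 0 0.45;0 80 -1 0 0.45;0 115 -1 0 0.45;0 140 -1 0 0.45;0 155 -1 0 0.45;0 164 -1 0 0.45;0 164 -1 0 0.45;0 164 -1 0 0.45;0 164 -1 0 0.3;0 164 -1 0 0.15;0 164 -1 0 0;0 164 -1 0 0;0 164 -1 0 0;0 164 -1 0 0;0 164 -1 0 0;0 164 -1 0 0", force=25)

```text
t: 3.12
position: [0.5883, 0.0627, 0.0861]
ee_rot: [[0.991, 0.003, 0.135], [-0.135, -0.001, 0.991], [0.003, -1.0, -0.001]]
ft_force: [-0.8, -3.7, 5.8]
grip_width: 0.106
```

```bash
python3 - <<'E'
from h import *
snap('side','s2')
a=cv2.imread('pics/s2.png');cv2.imwrite('pics/s2c.png',cv2.resize(a[100:300,250:450],None,fx=3,fy=3))
o=manip.get_obs(); print({k:np.round(v,4).tolist() for k,v in o.items()})
E
```

```text
{'t': 3.1667, 'joints': [0.1069, 0.5302, -0.0036, 1.034, -0.0015, 0.2427], 'dq': [-0.0028, 0.0001, -0.0004, 0.0004, -0.0001, 0.0007], 'joint_efforts': [2.0982, -44.4259, 21.1941, -0.5357, 1.0405, 0.0089], 'position': [0.5883, 0.0627, 0.0861], 'ee_rot': [[0.9908, 0.0032, 0.1353], [-0.1353, -0.0012, 0.9908], [0.0033, -1.0, -0.0008]], 'ft_force': [-1.0516, -4.6427, 5.4203], 'ft_torque': [-0.7418, 0.1258, -0.037], 'grip_width': 0.106}
```

View pics/s2c.png

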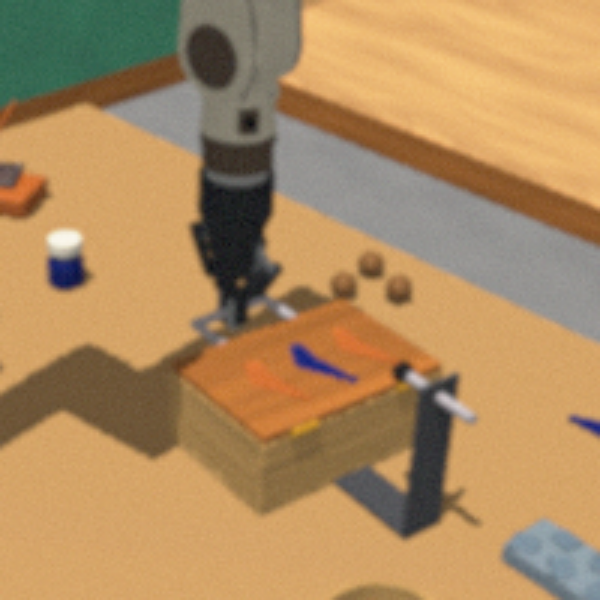

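Bar gripped (opening 0.106, about 9 mm). The arm sits about 2 mm off its command along the tool z and y, so I'll fold that offset into the arc.

```bash
cat > arc.py <<'E'
import numpy as np,sys
# args: theta0 theta1 n [y0 z0 offsets already in place: oy oz extra at the end]
def bar(t): return np.array([-200*np.cos(t)+5*np.sin(t),200*np.sin(t)+5*np.cos(t)])
def rows(t0,t1,n,oy=0,oz=0,g=0):
    b0=bar(t0);r=[]
    for i in range(1,n+1):
        f=i/n;t=t0+(t1-t0)*f;d=bar(t)-b0;r.append(f"0 {-d[1]+oy*f:.1f} {-d[0]+oz*f:.1f} 0 {g}")
    print(';'.join(r))
if __name__=='__main__':
    a=[float(x) for x in sys.argv[1:]];rows(a[0],a[1],int(a[2]),*a[3:])
E
python3 arc.py 0 0.5 20 -2 -2;python3 arc.py .5 1.3 20; python3 arc.py 1.3 1.7 16
```

```text
0 -5.1 -0.3 0 0;0 -10.2 -0.7 0 0;0 -15.3 -1.2 0 0;0 -20.3 -1.9 0 0;0 -25.4 -2.7 0 0;0 -30.4 -3.6 0 0;0 -35.4 -4.6 0 0;0 -40.4 -5.8 0 0;0 -45.4 -7.1 0 0;0 -50.3 -8.5 0 0;0 -55.2 -10.0 0 0;0 -60.1 -11.6 0 0;0 -64.9 -13.4 0 0;0 -69.7 -15.2 0 0;0 -74.4 -17.2 0 0;0 -79.1 -19.3 0 0;0 -83.7 -21.6 0 0;0 -88.3 -23.9 0 0;0 -92.8 -26.3 0 0;0 -97.3 -28.9 0 0
0 -6.8 -4.1 0 0;0 -13.5 -8.6 0 0;0 -20.0 -13.2 0 0;0 -26.3 -18.2 0 0;0 -32.4 -23.4 0 0;0 -38.3 -28.8 0 0;0 -43.9 -34.5 0 0;0 -49.4 -40.3 0 0;0 -54.6 -46.4 0 0;0 -59.5 -52.7 0 0;0 -64.2 -59.2 0 0;0 -68.6 -65.9 0 0;0 -72.8 -72.7 0 0;0 -76.6 -79.7 0 0;0 -80.2 -86.9 0 0;0 -83.5 -94.1 0 0;0 -86.6 -101.6 0 0;0 -89.3 -109.1 0 0;0 -91.7 -116.7 0 0;0 -93.8 -124.4 0 0
0 -1.2 -4.9 0 0;0 -2.2 -9.8 0 0;0 -3.1 -14.7 0 0;0 -3.9 -19.6 0 0;0 -4.6 -24.6 0 0;0 -5.1 -29.5 0 0;0 -5.5 -34.5 0 0;0 -5.8 -39.5 0 0;0 -6.0 -44.5 0 0;0 -6.0 -49.5 0 0;0 -5.9 -54.5 0 0;0 -5.7 -59.5 0 0;0 -5.4 -64.5 0 0;0 -4.9 -69.5 0 0;0 -4.3 -74.5 0 0;0 -3.6 -79.4 0 0
```

Emit:
move_arm(moves="0 -5 -0.3 0 0;0 -10 -0.7 0 0;0 -15 -1.2 0 0;0 -20 -2 0 0;0 -25.5 -2.7 0 0;0 -30.5 -3.6 0 0;0 -35.5 -4.6 0 0;0 -40.5 -5.8 0 0;0 -45.5 -7 0 0;0 -50.5 -8.5 0 0;0 -55 -10 0 0;0 -60 -11.6 0 0;0 -65 -13.4 0 0;0 -69.7 -15.2 0 0;0 -74.4 -17.2 0 0;0 -79 -19.3 0 0;0 -83.7 -21.6 0 0;0 -88.3 -24 0 0;0 -92.8 -26.3 0 0;0 -97.3 -29 0 0")

```text
t: 4.83
position: [0.5846, 0.0365, 0.1828]
ee_rot: [[0.991, 0.003, 0.133], [-0.133, 0.004, 0.991], [0.003, -1.0, 0.004]]
ft_force: [4.5, 1.4, -0.4]
grip_width: 0.11
```

```bash
python3 - <<'E'
from h import *
o=manip.get_obs(); print({k:np.round(o[k],4).tolist() for k in ('position','ft_force','ft_torque','grip_width')})
snap('side','s3')
a=cv2.imread('pics/s3.png');cv2.imwrite('pics/s3c.png',cv2.resize(a[100:300,250:450],None,fx=3,fy=3))
E
```

```text
{'position': [0.5846, 0.0365, 0.1828], 'ft_force': [4.503, 1.4071, -0.3816], 'ft_torque': [0.6588, -1.147, 0.0079], 'grip_width': 0.1102}
```

View pics/s3c.png

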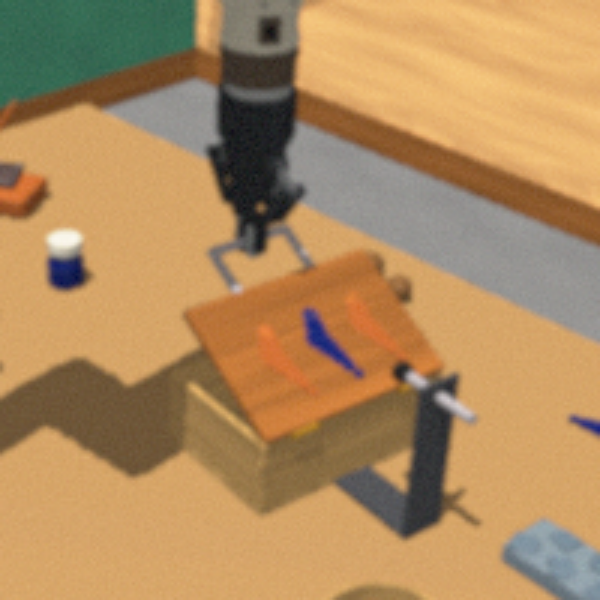

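The lid has lifted cleanly to about 0.5 rad. I'm adding 2 mm along the bar to relax the side force.

Emit:
move_arm(moves="0.5 -6.8 -4.1 0 0;1 -13.5 -8.6 0 0;1.5 -20 -13.2 0 0;2 -26.3 -18.2 0 0;2 -32.4 -23.4 0 0;2 -38.3 -28.8 0 0;2 -44 -34.5 0 0;2 -49.4 -40.3 0 0;2 -54.6 -46.4 0 0;2 -59.5 -52.7 0 0;2 -64.2 -59.2 0 0;2 -68.6 -66 0 0;2 -72.8 -72.7 0 0;2 -76.6 -79.7 0 0;2 -80.2 -87 0 0;2 -83.5 -94 0 0;2 -86.6 -101.6 0 0;2 -89.3 -109 0 0;2 -91.7 -116.7 0 0;2 -93.8 -124.4 0 0")

```text
t: 6.55
position: [0.568, -0.0869, 0.2772]
ee_rot: [[0.991, 0.001, 0.133], [-0.133, 0.004, 0.991], [0.0, -1.0, 0.004]]
ft_force: [-0.1, 2.9, 5.9]
grip_width: 0.104
```

Emit:
move_arm(moves="0 -1.2 -5 0 0;0 -2.2 -9.8 0 0;0 -3 -14.7 0 0;0 -4 -19.6 0 0;0 -4.6 -24.6 0 0;0 -5 -29.5 0 0;0 -5.5 -34.5 0 0;0 -5.8 -39.5 0 0;0 -6 -44.5 0 0;0 -6 -49.5 0 0;0 -6 -54.5 0 0;0 -5.7 -59.5 0 0;0 -5.4 -64.5 0 0;0 -5 -69.5 0 0;0 -4.3 -74.5 0 0;0 -3.6 -79.4 0 0;0 -3.6 -79.4 0 0;0 -3.6 -79.4 0 0")

```text
t: 8.05
position: [0.5571, -0.1678, 0.2786]
ee_rot: [[0.991, -0.002, 0.135], [-0.135, 0.0, 0.991], [-0.002, -1.0, -0.0]]
ft_force: [-4.3, 0.4, 4.3]
grip_width: 0.101
```

```bash
python3 - <<'E'
from h import *
o=manip.get_obs(); print({k:np.round(o[k],4).tolist() for k in ('t','position','ft_force','ft_torque','grip_width','joints')})
for n in('side','scene'): snap(n,n+'4')
a=cv2.imread('pics/side4.png');b=cv2.imread('pics/scene4.png');cv2.imwrite('pics/c4.png',np.hstack([cv2.resize(a[100:290,250:450],None,fx=2,fy=2),cv2.resize(b[100:290,220:420],None,fx=2,fy=2)]))
E
python3 arc.py 1.7 1.85 12
```

```text
{'t': 8.05, 'position': [0.5571, -0.1678, 0.2786], 'ft_force': [-4.2721, 0.4283, 4.2764], 'ft_torque': [0.1307, 0.9963, 0.0118], 'grip_width': 0.1012, 'joints': [-0.2923, 0.4, 0.3065, 1.4792, -0.0005, -0.1566]}
0 0.4 -2.5 0 0;0 0.8 -4.9 0 0;0 1.3 -7.4 0 0;0 1.8 -9.8 0 0;0 2.3 -12.3 0 0;0 2.9 -14.7 0 0;0 3.4 -17.2 0 0;0 4.1 -19.6 0 0;0 4.7 -22.0 0 0;0 5.4 -24.4 0 0;0 6.1 -26.8 0 0;0 6.8 -29.2 0 0
```

View pics/c4.png

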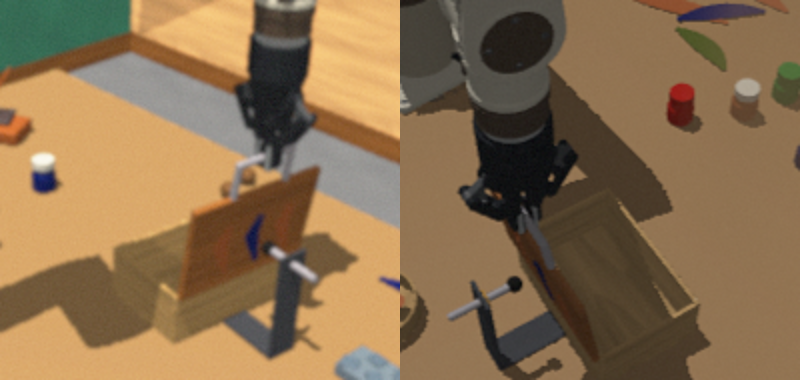

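Emit:
move_arm(moves="-1 0 -2.5 0 0;-2 0 -5 0 0;-2 0.3 -7.4 0 0;-2 0.8 -9.8 0 0;-2 1.3 -12.3 0 0;-2 1.9 -14.7 0 0;-2 2.4 -17.2 0 0;-2 3 -19.6 0 0;-2 3.7 -22 0 0;-2 3.7 -22 0 0")

```text
t: 8.98
position: [0.5539, -0.1893, 0.2745]
ee_rot: [[0.991, 0.001, 0.134], [-0.134, 0.0, 0.991], [0.001, -1.0, 0.001]]
ft_force: [5.7, 0.7, -5.8]
grip_width: 0.103
```

```bash
cat > st.py <<'E'
from h import *
o=manip.get_obs(); print({k:np.round(o[k],4).tolist() for k in ('t','position','ft_force','ft_torque','grip_width')})
d=o['position']-np.array([.5883,.0627,.0861]); X=-d[0]*.1343-d[1]*.9909-.2; Z=d[2]+.005
print('X',X,'Z',Z,'th',np.pi-np.arctan2(Z,X)-np.arctan2(.005,.2)*-1*-1, 'r',np.hypot(X,Z))
for n in (1.7,):
    pass
E
python3 st.py; python3 arc.py 1.813 1.9 8
```

```text
{'t': 8.9833, 'position': [0.5539, -0.1893, 0.2745], 'ft_force': [5.7278, 0.7463, -5.8194], 'ft_torque': [0.2726, -1.0719, -0.0614], 'grip_width': 0.103}
X 0.05427610816755396 Z 0.19337842692904578 th 1.8194342235599 r 0.20085096942601077
0 0.6 -2.1 0 0;0 1.2 -4.2 0 0;0 1.8 -6.3 0 0;0 2.5 -8.3 0 0;0 3.2 -10.4 0 0;0 3.9 -12.5 0 0;0 4.6 -14.5 0 0;0 5.3 -16.6 0 0
```

Emit:
move_arm(moves="0.5 1 -2 0 0;1 2 -4.2 0 0;1 3 -6.3 0 0;1 3.5 -8.3 0 0;1 4.2 -10.4 0 0;1 5 -12.5 0 0;1 5.6 -14.5 0 0;1 5.6 -14.5 0 0")

```text
t: 9.65
position: [0.552, -0.204, 0.2698]
ee_rot: [[0.991, 0.0, 0.135], [-0.135, -0.001, 0.991], [0.0, -1.0, -0.0]]
ft_force: [1.3, -0.7, -1.1]
grip_width: 0.105
```

```bash
python3 st.py; python3 arc.py 1.888 1.94 5
```

```text
{'t': 9.65, 'position': [0.552, -0.204, 0.2698], 'ft_force': [1.3387, -0.6923, -1.0859], 'ft_torque': [0.1685, -0.4694, -0.0029], 'grip_width': 0.1049}
X 0.06911853162229226 Z 0.18872248617571913 th 1.8968739498539866 r 0.20098146233413247
0 0.7 -2.0 0 0;0 1.4 -3.9 0 0;0 2.2 -5.8 0 0;0 3.0 -7.8 0 0;0 3.7 -9.7 0 0
```

Emit:
move_arm(moves="0 0.5 -1.5 0 0;0 1 -3 0 0;0 1.5 -4.5 0 0;0 2 -6 0 0;0 2 -6 0 0")

```text
t: 10.07
position: [0.5512, -0.2097, 0.2677]
ee_rot: [[0.991, 0.0, 0.135], [-0.135, -0.0, 0.991], [0.0, -1.0, -0.0]]
ft_force: [1.9, 0.7, 0.8]
grip_width: 0.103
```

```bash
python3 st.py;python3 - <<'E'
from h import *
for n in('side','scene'): snap(n,n+'5')
a=cv2.imread('pics/side5.png');b=cv2.imread('pics/scene5.png');cv2.imwrite('pics/c5.png',np.hstack([cv2.resize(a[200:270,350:420],None,fx=5,fy=5),cv2.resize(b[205:275,240:310],None,fx=5,fy=5)]))
E
```

```text
{'t': 10.0667, 'position': [0.5512, -0.2097, 0.2677], 'ft_force': [1.9496, 0.7397, 0.8213], 'ft_torque': [0.0976, -0.4704, 0.0189], 'grip_width': 0.1031}
X 0.07492296110699148 Z 0.18663665085263503 th 1.9275465686483797 r 0.2011136234632755
```

View pics/c5.png

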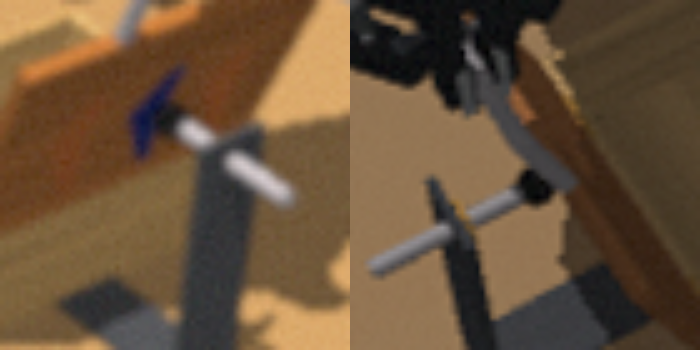

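Emit:
move_arm(moves="0 0.4 -1 0 0;0 0.8 -2 0 0;0 1.2 -3 0 0;0 1.6 -4 0 0;0 1.6 -4 0 0")

```text
t: 10.58
position: [0.5507, -0.2137, 0.2662]
ee_rot: [[0.991, 0.0, 0.135], [-0.135, -0.001, 0.991], [0.0, -1.0, -0.001]]
ft_force: [2.2, -1.4, 0.1]
grip_width: 0.1
```

```bash
python3 st.py
```

```text
{'t': 10.5833, 'position': [0.5507, -0.2137, 0.2662], 'ft_force': [2.1951, -1.3542, 0.146], 'ft_torque': [-0.0437, -0.432, 0.0078], 'grip_width': 0.1003}
X 0.07895599715980584 Z 0.18512102438490102 th 1.9489506014415041 r 0.20125566614834572
```

Emit:
move_arm(moves="0 0.5 -1 0 0;0 0.9 -2 0 0;0 1.4 -3 0 0;0 1.4 -3 0 0")

```text
t: 10.92
position: [0.5503, -0.2166, 0.2649]
ee_rot: [[0.991, 0.0, 0.135], [-0.135, -0.0, 0.991], [0.0, -1.0, -0.0]]
ft_force: [1.7, -1.4, 2.5]
grip_width: 0.103
```

```bash
python3 st.py
```

```text
{'t': 10.9167, 'position': [0.5503, -0.2166, 0.2649], 'ft_force': [1.7336, -1.4154, 2.5456], 'ft_torque': [0.0062, -0.4522, -0.078], 'grip_width': 0.1031}
X 0.081904864573489 Z 0.1837832456617437 th 1.96504056206166 r 0.20120807197219104
```

Emit:
move_arm(moves="0 0.5 -1 0 0;0 1 -2 0 0;0 1.5 -3 0 0;0 1.5 -3 0 0")

```text
t: 11.25
position: [0.5499, -0.2197, 0.2633]
ee_rot: [[0.991, 0.0, 0.135], [-0.135, -0.001, 0.991], [0.0, -1.0, -0.001]]
ft_force: [2.2, -1.1, 3.1]
grip_width: 0.106
```

```bash
python3 st.py
```

```text
{'t': 11.25, 'position': [0.5499, -0.2197, 0.2633], 'ft_force': [2.2049, -1.0615, 3.0546], 'ft_torque': [-0.1844, -0.4002, 0.0141], 'grip_width': 0.106}
X 0.08497321901427196 Z 0.18219264767344706 th 1.9822032375757275 r 0.20103384992559897
```

Emit:
move_arm(moves="0 0.3 -1 0 0;0 0.7 -2 0 0;0 1.1 -3 0 0;0 1.1 -3 0 0")

```text
t: 11.58
position: [0.5495, -0.2224, 0.262]
ee_rot: [[0.991, 0.0, 0.135], [-0.135, -0.0, 0.991], [0.0, -1.0, -0.0]]
ft_force: [2.3, -0.7, 2.4]
grip_width: 0.103
```

```bash
python3 st.py;python3 - <<'E'
from h import *
for n in('side','scene'): snap(n,n+'6')
a=cv2.imread('pics/side6.png');b=cv2.imread('pics/scene6.png');cv2.imwrite('pics/c6.png',np.hstack([cv2.resize(a[200:270,350:420],None,fx=5,fy=5),cv2.resize(b[205:275,240:310],None,fx=5,fy=5)]))
E
```

```text
{'t': 11.5833, 'position': [0.5495, -0.2224, 0.262], 'ft_force': [2.2713, -0.6865, 2.3583], 'ft_torque': [-0.0548, -0.4859, 0.008], 'grip_width': 0.1034}
X 0.08770934997770202 Z 0.18090653965471754 th 1.9972415931602925 r 0.2010475221517413
```

View pics/c6.png

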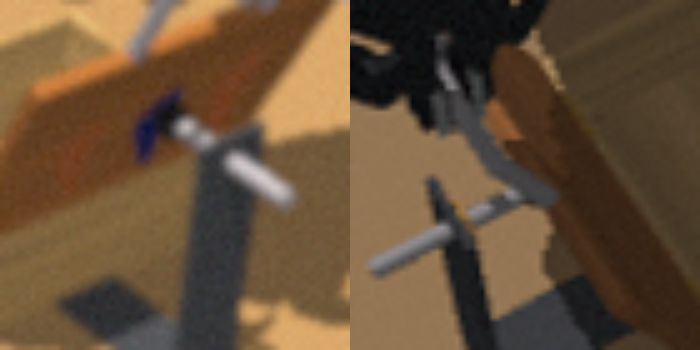

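The ball (side crop (175,118)) is almost touching the lid, and there's no force sign yet. Smaller steps from here.

Emit:
move_arm(moves="0 0.4 -1 0 0;0 0.9 -2 0 0;0 0.9 -2 0 0;0 0.9 -2 0 0")

```text
t: 12.02
position: [0.5493, -0.2237, 0.2612]
ee_rot: [[0.991, 0.0, 0.134], [-0.134, 0.001, 0.991], [0.0, -1.0, 0.001]]
ft_force: [2.8, 0.9, 3.4]
grip_width: 0.104
```

```bash
python3 st.py
```

```text
{'t': 12.0167, 'position': [0.5493, -0.2237, 0.2612], 'ft_force': [2.8482, 0.9344, 3.3612], 'ft_torque': [0.3587, -0.5263, 0.0025], 'grip_width': 0.1036}
X 0.08906220866799108 Z 0.18012973246301434 th 2.0049861885047533 r 0.20094476238513387
```

Emit:
move_arm(moves="0 0.3 -0.8 0 0;0 0.6 -1.5 0 0;0 0.6 -1.5 0 0;0 0.6 -1.5 0 0")

```text
t: 12.35
position: [0.5492, -0.2243, 0.261]
ee_rot: [[0.991, 0.001, 0.133], [-0.133, 0.003, 0.991], [0.0, -1.0, 0.003]]
ft_force: [2.7, 4.3, 5.3]
grip_width: 0.101
```

```bash
python3 st.py
```

```text
{'t': 12.35, 'position': [0.5492, -0.2243, 0.261], 'ft_force': [2.6796, 4.2703, 5.2557], 'ft_torque': [1.0922, -0.4709, -0.0425], 'grip_width': 0.101}
X 0.08964283824800628 Z 0.17985336433440358 th 2.008185788257774 r 0.20095539582594424
```

Contact felt: the arm stopped following at about 2.008 rad, against roughly 2.0 predicted from the ball's position. I'll relax slightly, then open the fingers.

Emit:
move_arm(moves="0 -0.7 0.4 0 0;0 -1.2 0.8 0 0;0 -1.2 0.8 0 0")

```text
t: 12.6
position: [0.5492, -0.2239, 0.2612]
ee_rot: [[0.991, -0.0, 0.134], [-0.134, 0.002, 0.991], [-0.001, -1.0, 0.002]]
ft_force: [4.3, 3.6, 1.2]
grip_width: 0.1
```

```bash
python3 st.py
```

```text
{'t': 12.6, 'position': [0.5492, -0.2239, 0.2612], 'ft_force': [4.2995, 3.6204, 1.169], 'ft_torque': [0.8602, -0.7936, -0.0144], 'grip_width': 0.0995}
X 0.08927748027796262 Z 0.18008899050117005 th 2.0060360698687942 r 0.2010037636078303
```

Emit:
move_arm(moves="0 0 0 0 0.13;0 0 0 0 0.16;0 0 0 0 0.2;0 0 0 0 0.25;0 0 0 0 0.3;0 0 0 0 0.35;0 0 0 0 0.4;0 0 0 0 0.4;0 0 0 0 0.4")

```text
t: 13.35
position: [0.549, -0.225, 0.2618]
ee_rot: [[0.991, -0.0, 0.134], [-0.134, -0.0, 0.991], [-0.0, -1.0, -0.0]]
ft_force: [1.0, 0.1, 0.9]
grip_width: 0.403
```

```bash
python3 st.py;python3 - <<'E'
from h import *
for n in('side','scene'): snap(n,n+'7')
a=cv2.imread('pics/side7.png');b=cv2.imread('pics/scene7.png');cv2.imwrite('pics/c7.png',np.hstack([cv2.resize(a[150:270,320:440],None,fx=3,fy=3),cv2.resize(b[165:285,220:340],None,fx=3,fy=3)]))
E
```

```text
{'t': 13.35, 'position': [0.549, -0.225, 0.2618], 'ft_force': [1.009, 0.0839, 0.9352], 'ft_torque': [-0.0141, 0.0338, -0.0382], 'grip_width': 0.4032}
X 0.09032394890402523 Z 0.1807132400507478 th 2.0093044998299328 r 0.20202893573757238
```

View pics/c7.png

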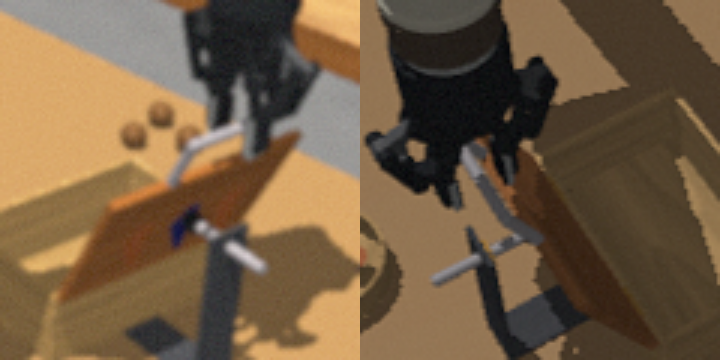

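The lid is resting on the bumper with the pads clear: contact force is zero and the pose is unchanged. Next: lift off, move over the copper jar and re-look.

Emit:
move_arm(moves="0 -15 0 0 0.4;0 -45 0 0 0.4;0 -70 0 0 0.4;-178 -70 541 1.571 0.85;-178 -70 541 1.571 0.85;-178 -70 541 1.571 0.85;-178 -70 541 1.571 0.85;-178 -70 541 1.571 0.85;-178 12 541 1.571 0.85;-178 12 541 1.571 0.85;-178 12 541 1.571 0.85;-178 12 541 1.571 0.85;-178 12 541 1.571 0.85;-178 12 541 1.571 0.85;-178 12 541 1.571 0.85;-178 12 541 1.571 0.85;-178 12 541 1.571 0.85;-178 12 541 1.571 0.85;-178 12 541 1.571 0.85;-178 12 541 1.571 0.85")

```text
t: 15.12
position: [0.4441, 0.337, 0.2486]
ee_rot: [[-0.13, -0.001, 0.992], [-0.992, -0.001, -0.13], [0.002, -1.0, -0.001]]
ft_force: [-0.4, -0.7, -0.4]
grip_width: 0.849
```

```bash
python3 st.py|head -1;python3 - <<'E'
from h import *
for n in('side','scene','wrist'): snap(n,n+'8')
a=cv2.imread('pics/side8.png');b=cv2.imread('pics/scene8.png');cv2.imwrite('pics/c8.png',np.hstack([cv2.resize(a[150:270,320:440],None,fx=3,fy=3),cv2.resize(b[165:285,220:340],None,fx=3,fy=3)]))
E
```

```text
{'t': 15.1167, 'position': [0.4441, 0.337, 0.2486], 'ft_force': [-0.4225, -0.7352, -0.4034], 'ft_torque': [-0.0702, 0.0515, -0.0246], 'grip_width': 0.8495}
```

View pics/c8.png

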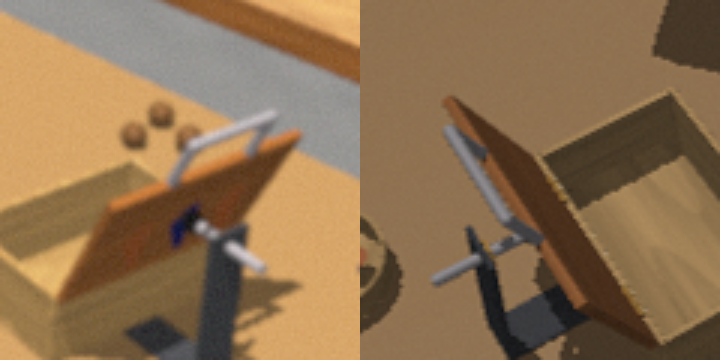

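View pics/wrist8.png

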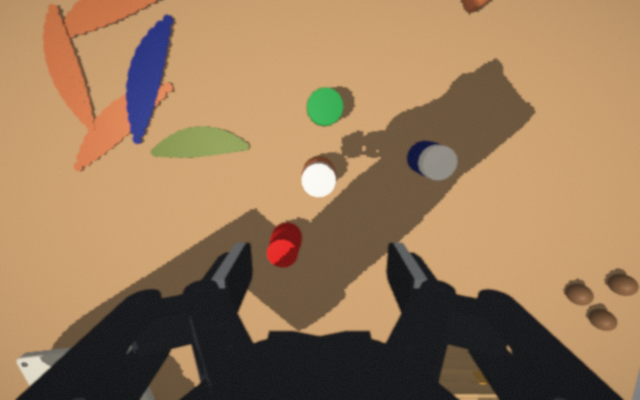

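The lid stays open on the bumper by itself. In the wrist view the copper jar (white cap, copper edge) is at (319,180), green at (325,106), red at (284,247) and blue at (430,160).

```bash
python3 - <<'E'
from h import *
im,K,T=load('wrist8')
cv2.imwrite('pics/jc.png',cv2.resize(im[80:280,240:480,::-1],None,fx=3,fy=3,interpolation=cv2.INTER_CUBIC))
m=(im.min(2)>190).astype(np.uint8);m[:150]=0;m[210:]=0;m[:,:290]=0;m[:,350:]=0
M=cv2.moments(m);u,v=M['m10']/M['m00'],M['m01']/M['m00'];p=onz('wrist8',u,v,.06);print(u,v,p,'diam',2*np.sqrt(M['m00']/np.pi)*(0.3127)/K[0,0])
o=manip.get_obs();d=p-o['position'];print('tool',o['ee_rot'].T@d*1000)
print('red',onz('wrist8',283,253,.06)[:2],'green',onz('wrist8',325,106,.06)[:2])
E
```

```text
318.0572082379863 180.02631578947367 [0.4453493 0.3377104 0.06     ] diam 0.03762599582775114
tool [ -3.31881499 190.14640345  -0.89255923]
red [0.38895542 0.25062579] green [0.46376803 0.41746082]
```

View pics/jc.png

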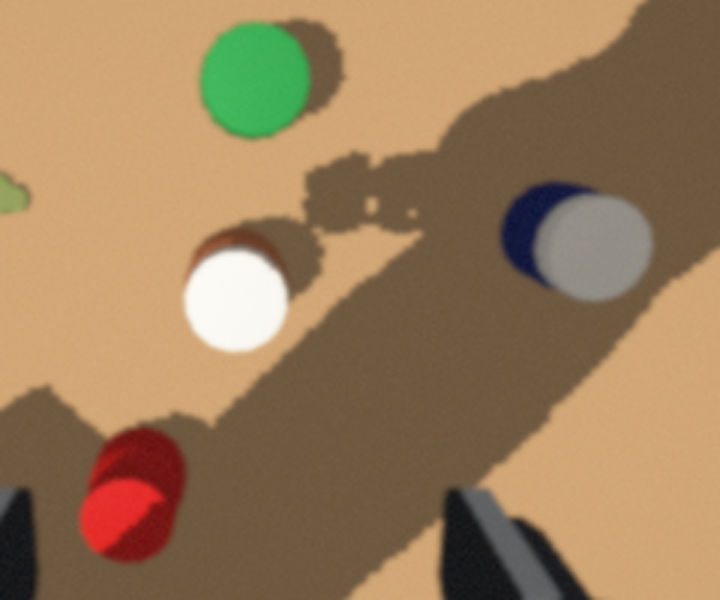

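Crop confirmed: white cap on a copper body. Descending to pick it up.

Emit:
move_arm(moves="-3 40 -0.5 0 0.85;-3 80 -0.5 0 0.85;-3 120 -0.5 0 0.85;-3 155 -0.5 0 0.85;-3 180 -0.5 0 0.85;-3 200 -0.5 0 0.85;-3 212 -0.5 0 0.85;-3 214 -0.5 0 0.85;-3 214 -0.5 0 0.75;-3 214 -0.5 0 0.65;-3 214 -0.5 0 0.55;-3 214 -0.5 0 0.4;-3 214 -0.5 0 0.3;-3 214 -0.5 0 0.3;-3 214 -0.5 0 0.3;-3 214 -0.5 0 0.3", force=30)

```text
t: 16.6
position: [0.4465, 0.3386, 0.0378]
ee_rot: [[-0.135, 0.003, 0.991], [-0.991, 0.001, -0.135], [-0.002, -1.0, 0.003]]
ft_force: [-1.0, -1.1, 6.7]
grip_width: 0.493
```

```bash
python3 st.py|head -1
```

```text
{'t': 16.6, 'position': [0.4465, 0.3386, 0.0378], 'ft_force': [-0.9805, -1.0943, 6.7355], 'ft_torque': [-0.3319, 0.1508, -0.0611], 'grip_width': 0.4933}
```

Emit:
move_arm(moves="0 -8 0 0 0.3;0 -20 0 0 0.3;0 -45 0 0 0.3;0 -80 0 0 0.3;0 -115 0 0 0.3;0 -140 0 0 0.3;0 -150 0 0 0.3;0 -150 0 0 0.3")

```text
t: 17.27
position: [0.4467, 0.3394, 0.1892]
ee_rot: [[-0.134, 0.005, 0.991], [-0.991, 0.004, -0.134], [-0.005, -1.0, 0.005]]
ft_force: [-0.5, -0.6, -0.7]
grip_width: 0.498
```

```bash
python3 st.py|head -1;python3 - <<'E'
from h import *
for n in('side','wrist'): snap(n,n+'9')
a=cv2.imread('pics/side9.png');b=cv2.imread('pics/wrist9.png');cv2.imwrite('pics/c9.png',np.hstack([cv2.resize(a[100:280,170:370],None,fx=2,fy=2),cv2.resize(b,None,fx=.6,fy=.9)]))
E
```

```text
{'t': 17.2667, 'position': [0.4467, 0.3394, 0.1892], 'ft_force': [-0.4524, -0.5792, -0.7302], 'ft_torque': [0.0374, -0.0146, 0.0291], 'grip_width': 0.4978}
```

View pics/c9.png

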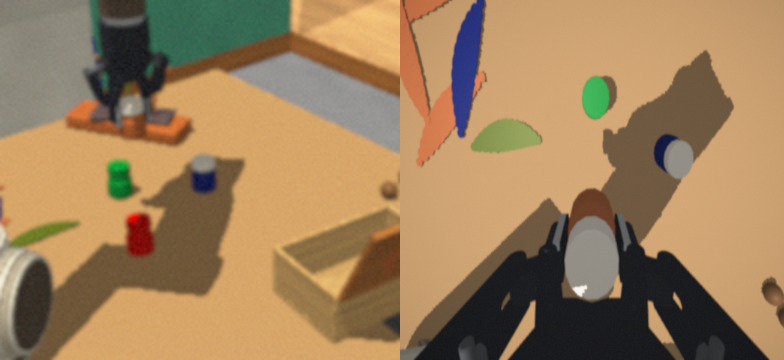

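The jar is held upright. Carrying it over the chest.

Emit:
move_arm(moves="13 0 6 0 0.3;39 0 19 0 0.3;72 0 34 0 0.3;105 0 50 0 0.3;138 0 66 0 0.3;171 0 81 0 0.3;204 0 97 0 0.3;237 0 113 0 0.3;270 0 129 0 0.3;303 0 144 0 0.3;330 0 157 0 0.3;350 0 167 0 0.3;363 0 173 0 0.3;368 0 175 0 0.3;368 0 175 0 0.3;368 0 175 0 0.3")

```text
t: 18.7
position: [0.5683, -0.0494, 0.1849]
ee_rot: [[-0.134, -0.002, 0.991], [-0.991, 0.001, -0.134], [-0.001, -1.0, -0.002]]
ft_force: [-0.4, 0.1, -1.5]
grip_width: 0.49
```

```bash
python3 st.py|head -1;python3 - <<'E'
from h import *
for n in('side','scene','wrist'): snap(n,n+'10')
a=cv2.imread('pics/side10.png');b=cv2.imread('pics/scene10.png');cv2.imwrite('pics/c10.png',np.hstack([cv2.resize(a[110:290,270:470],None,fx=2,fy=2),cv2.resize(b[110:290,220:420],None,fx=2,fy=2)]))
E
```

```text
{'t': 18.7, 'position': [0.5683, -0.0494, 0.1849], 'ft_force': [-0.3607, 0.1258, -1.5058], 'ft_torque': [0.0331, -0.0514, -0.0141], 'grip_width': 0.4903}
```

View pics/c10.png

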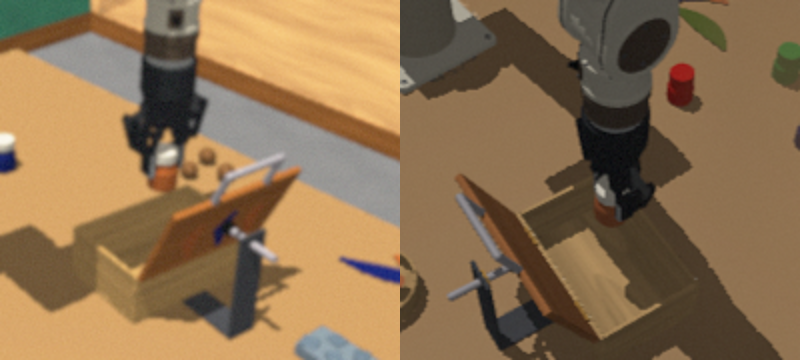

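View pics/wrist10.png

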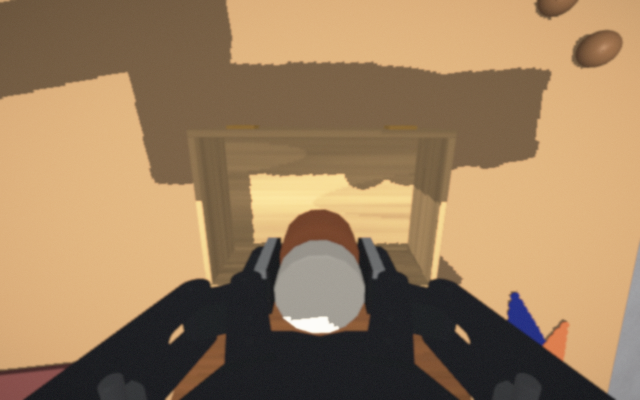

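The jar is centred between the side walls (wrist columns 190 to 455, jar at 320) and the lid is clear behind it. Lowering.

Emit:
move_arm(moves="0 10 0 0 0.3;0 30 0 0 0.3;0 55 0 0 0.3;0 80 0 0 0.3;0 100 0 0 0.3;0 115 0 0 0.3;0 125 0 0 0.3;0 131 0 0 0.3;0 134 0 0 0.3;0 134 0 0 0.3")

```text
t: 19.68
position: [0.5692, -0.0498, 0.0516]
ee_rot: [[-0.134, -0.0, 0.991], [-0.991, -0.0, -0.134], [0.0, -1.0, -0.0]]
ft_force: [-0.2, -0.8, -1.3]
grip_width: 0.495
```

```bash
python3 st.py|head -1
```

```text
{'t': 19.6833, 'position': [0.5692, -0.0498, 0.0516], 'ft_force': [-0.1738, -0.8299, -1.315], 'ft_torque': [0.0025, 0.0337, -0.0204], 'grip_width': 0.4951}
```

Emit:
move_arm(moves="0 1 0 0 0.3;0 2 0 0 0.3;0 3 0 0 0.3;0 4 0 0 0.3;0 5 0 0 0.3;0 6 0 0 0.3;0 6.5 0 0 0.3;0 6.5 0 0 0.3")

```text
t: 20.35
position: [0.5691, -0.05, 0.0451]
ee_rot: [[-0.135, -0.0, 0.991], [-0.991, 0.0, -0.135], [0.0, -1.0, -0.0]]
ft_force: [0.1, -0.0, -0.9]
grip_width: 0.488
```

```bash
python3 st.py|head -1
```

```text
{'t': 20.35, 'position': [0.5691, -0.05, 0.0451], 'ft_force': [0.1379, -0.0196, -0.8594], 'ft_torque': [-0.033, 0.0139, -0.0324], 'grip_width': 0.4885}
```

Emit:
move_arm(moves="0 0.5 0 0 0.3;0 1 0 0 0.3;0 1.5 0 0 0.3;0 2 0 0 0.3;0 2 0 0 0.3")

```text
t: 20.77
position: [0.5692, -0.0501, 0.0438]
ee_rot: [[-0.135, 0.0, 0.991], [-0.991, -0.0, -0.135], [0.0, -1.0, 0.0]]
ft_force: [-2.0, -0.6, 3.4]
grip_width: 0.493
```

```bash
python3 st.py|head -1
```

```text
{'t': 20.7667, 'position': [0.5692, -0.0501, 0.0438], 'ft_force': [-1.9801, -0.598, 3.3625], 'ft_torque': [-0.0674, 0.3499, -0.0152], 'grip_width': 0.4927}
```

Touchdown at TCP z = 0.0438, the height predicted for the chest floor. Releasing slowly, then retreating.

Emit:
move_arm(moves="0 -0.5 0 0 0.51;0 -0.5 0 0 0.53;0 -0.5 0 0 0.56;0 -0.5 0 0 0.6;0 -0.5 0 0 0.65;0 -0.5 0 0 0.7;0 -0.5 0 0 0.75;0 -0.5 0 0 0.75;0 -10 0 0 0.75;0 -30 0 0 0.75;0 -60 0 0 0.75;0 -95 0 0 0.75;0 -130 0 0 0.75;0 -160 0 0 0.75;0 -180 0 0 0.75;0 -190 0 0 0.75;0 -190 0 0 0.75")

```text
t: 22.18
position: [0.5707, -0.0502, 0.2368]
ee_rot: [[-0.135, 0.006, 0.991], [-0.991, -0.001, -0.135], [-0.0, -1.0, 0.006]]
ft_force: [0.5, 0.4, 0.9]
grip_width: 0.753
```

Emit:
move_arm(moves="-20 0 -5 0 0.75;-50 0 -10 0 0.75;-90 0 -20 0 0.75;-130 0 -30 0 0.75;-170 0 -40 0 0.75;-200 0 -50 0 0.75;-200 0 -50 0 0.75;-200 0 -50 0 0.75")

```text
t: 22.85
position: [0.5451, 0.1565, 0.2312]
ee_rot: [[-0.131, -0.004, 0.991], [-0.991, -0.001, -0.131], [0.002, -1.0, -0.003]]
ft_force: [-0.1, -0.3, 0.2]
grip_width: 0.747
```

```bash
python3 st.py|head -1;python3 - <<'E'
from h import *
for n in('side','scene','wrist'): snap(n,n+'11')
a=cv2.imread('pics/side11.png');b=cv2.imread('pics/scene11.png');cv2.imwrite('pics/c11.png',np.hstack([cv2.resize(a[130:310,280:480],None,fx=2,fy=2),cv2.resize(b[140:320,220:420],None,fx=2,fy=2)]))
print(onz('scene11',0,0,0))
E
```

```text
{'t': 22.85, 'position': [0.5451, 0.1565, 0.2312], 'ft_force': [-0.1272, -0.2556, 0.2139], 'ft_torque': [0.0193, -0.0568, 0.0054], 'grip_width': 0.7472}
[-1.41131533 -0.36345712  0.        ]
```

View pics/c11.png

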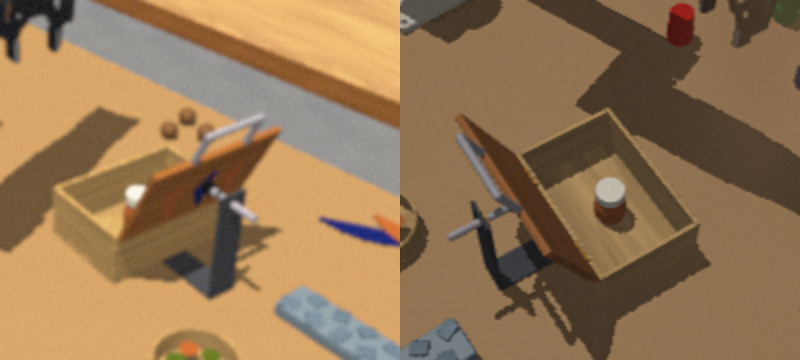

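View pics/scene11.png

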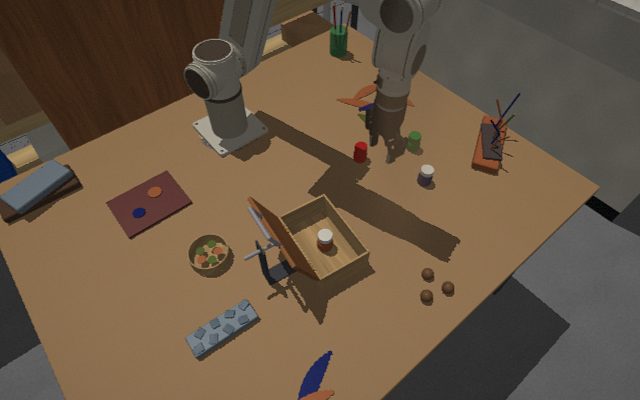

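The jar stands upright in the chest (scene (325,240)) and the lid rests on the bumper. The blue jar (427,175), leaf box (209,254) and bark (223,328) are unchanged. The arm is clear, so I'm handing in.

```bash
python3 -c "
from rig import manip
print(manip.close_job())"
```

```text
the job is handed in; nothing more can be done
None
```

The lid is open and resting by itself on the bumper, the copper jar is standing upright inside the chest, and I handed the job in at about 23 s of the 72 s allowed.

- **Lid:** I swung it up by the bar, past balance, and let it down in 1 mm steps. It met the bumper at about 2.01 rad, against about 2.0 predicted from the images. The push at the bar peaked at about 6 N by the wrist readings, and I eased it before letting go. The contact force then read about zero, and the lid had not moved in later pictures.
- **Jar:** I set it down on the chest floor with a touchdown force of about 3.4 N, at the height predicted for the floor.
- **Last checks:** The final pictures show the lid open and the jar upright in the chest. The blue jar, leaf box and bark appear where they started, and the arm is clear of everything. No check failed. The only disagreement was in the first measurements, where the scene and side cameras differed by 4–7 mm, and wrist views settled the bar and jar positions.

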